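Dress the bonder's work stage and lay in the wire spool

TASK

Set the wire bonder up for the next lot: seat the aluminium adapter plate in the recess of the brown work stage, then the gold carrier in the adapter's recess, then put the blue window clamp down over the carrier, each right way up and fully home. Last of all, lift the red-ended gold wire spool out of its grey cradle and lay it centrally in the empty white cradle. Leave the black carrier and the green-ended spool where they are.

Things in the scene. Friction and masses are not known exactly. Their poses are not given: they have to be found in the camera images.
- stage: Bonder work stage, fixed: a white round puck carrying a brown square block, 94 x 94 mm, its top 50 mm above the table, with a square 67 x 67 mm recess in the top, 5 mm deep (recess floor 45 mm above the table), mouth chamfered 2 mm. Origin: centre of its underside, on the table; z up; x and y along the block's sides.
- adapter: Bare aluminium plate, loose, 59 x 59 x 20 mm high, 0.14 kg, right way up; a 51 x 51 mm recess in its top, 5 mm deep (floor 15 mm above its underside), mouth chamfered 1.5 mm. Fits the stage's recess with 4 mm play each side. To clear the stage's rim, hold it with the fingertips more than 5 mm above its underside. Origin: centre of the underside; z up; x, y along its sides.
- carrier: Gold-coloured (brass) block, loose, 43 x 43 x 20 mm high, 0.16 kg, green chip on top, right way up. Fits the adapter's top recess with 4 mm play each side. To clear the adapter's rim, hold it with the fingertips more than 5 mm above its underside. Origin: centre of the underside; z up; x, y along its sides.
- clamp: Blue square cap, loose, 59 x 59 x 15 mm high, 0.08 kg, right way up: 4 mm top plate with a 30 x 30 mm window on a skirt, inside 51 x 51 mm, 11 mm deep, open below. Goes over the carrier (4 mm play each side), rests on its top; the skirt's lower edge is then 9 mm above the carrier's underside, 4 mm above the adapter's rim. Origin: centre of the skirt's lower edge; z up; x, y along its sides.
- spool: Gold-wire spool, loose, a plain round cylinder 32 mm in diameter, 80 mm long, about 0.12 kg, gold in the middle 40 mm with red ends, lying in a grey cradle of the same shape as feed_cradle, its axis 35 mm above the table. Origin: centre of the cylinder, on its axis; x along the axis, either way round (y and z turn with it as it rolls).
- feed_cradle: White empty cradle, fixed: base plate 100 x 44 x 6 mm with two 90 degree V saddles (each 12 mm thick, up to 32 mm high, 31 mm either side of the middle); the middle 50 mm is open down to the base plate for the fingers. A spool laid in it has its axis 34.6 mm above the table. Origin: centre of the underside, on the table; x along the V, z up.
- spare_carrier: Black spare carrier, loose, same size as the gold one (43 x 43 x 20 mm). Not to be used. Origin: centre of the underside; z up.
- spare_spool: Silver spare spool with green ends, loose, same size as the gold one (diameter 32 mm, length 80 mm), lying in the other grey cradle, its axis 35 mm above the table. Not to be used. Origin: centre of the cylinder; x along its axis.
Mind the look-alikes: they are no part of the job. What is meant by the clamp is not orange, and is the larger of those in its own colour. Leave any orange look-alike of the adapter alone.

How it is judged:
By the outcome, as a careful person would: the job done as asked, in the order asked, and still so for the second after the job is handed in, with the robot touching nothing.
It also fails if it takes over 125 s, if anything falls off the work surface, if the arm or the gripper's body presses on something with over 40 N, if the wrist force passes 120 N, or if a joint passes its speed limit or range.

ROBOT

A 6-joint arm with a two-finger parallel gripper is mounted at the origin on the work surface. World frame = base frame: x ahead of the robot, y to its left, z up, the work surface at z = 0. Lengths are in mm, angles in rad, forces in N, time in s.
With the tool pointing down it reaches from about 375 to 750 mm from the base axis. Payload 9 kg.
Tool frame: the origin (TCP) lies at the very end of the fingers, on their centre line; the grasp point (between the pads) lies 19 mm behind it (grasp_offset is the distance from the TCP to the grasp point, in mm); z points along the fingers, y is the line along which they close (so a half turn about z gives the same grasp; the last joint's range is limited). The gripper opens to 85 mm and grips with 20 to 120 N. Pads are 22 mm wide; open, the fingers measure 114 mm over their backs; the gripper's body (76 mm by 85 mm) begins 54 mm behind the grasp point. The pads swing forward as they close: fully open they stand 13 mm farther back than shut.
Start: joints at [-1.437, 0.104, 0.097, 1.564, 0, 1.353], TCP at [206.764, -563.285, 191.331] pointing down, gripper open.
Joint ranges: [-2.99, 2.99], [-0.84, 1.86], [-1.1, 1.16], [-1.84, 2.11], [-1.51, 1.56], [-3.14, 3.14]. Speed limits (rad/s): [2.22, 2.22, 2.57, 3.14, 3.14, 3.14].

INTERFACE

Orientations are given as [roll, pitch, yaw] about the fixed x, y, z axes, in that order (R = Rz(yaw) Ry(pitch) Rx(roll)).
In Python, from station import * gives the robot as it stands.
- The arm moves only by the shell command python3 -m inch 'ROWS' [OPENING] [FORCE]. ROWS is a JSON object of lists of equal length, an entry for each row: "travel": the shift along the world's x, y, z in mm, a list of three; "twist": the turn about the world's z in degrees. A call has exactly 8 rows; each row shifts and turns the commanded pose from where the row before left it; what a row does not reach is not made up. A row lasts 1/8 s, in which the tool goes at most 62.5 mm and 10.7 degrees, less where a joint would pass 70% of its speed; a pose out of reach is approached as far as the arm can. A call is refused whole if a number of a shift passes 62.5 or a number of a turn 10.7, either way. A call with a gripper value outside its range is refused whole. OPENING is the finger opening in mm, from 0 to 85.4, set as the call begins (- or left out, the last holds). The fingers move at their own pace and stop on an object; FORCE is the grip in N (left out, the last holds). Time passes only in rows, so rows that do not move let the fingers close, or fill a call up. It gives the time, the measured TCP pose, the force, the opening and the grip force at its end, in the units of the state.
- state(): the state, without advancing time (a new reading comes with each control period).
- snapshot(name): name is "side" or "top" or "wrist"; returns a dict with "image" (480x640x3 uint8, red, green, blue), "vertical_fov" (degrees; the focal length in pixels is half the picture's height over the tangent of half this angle, whatever the lens; pixels are square), "cx", "cy" (the principal point, pixels), "eye" and "attitude" of the camera in the world; the wrist camera has in their place "hand_eye" (4x4, takes a point from camera to tool coordinates, whose origin is the TCP and whose axes are the flange's). Camera axes: x right, y down, z forward; pixel columns grow to the right and rows downward; lengths in mm; the calibration is good to about 2 mm. A picture is of the moment at which its call begins: read the wrist's pose just before it. There is no depth.
- finish_job(): hands the job in; it is judged then, once.
The state is a dict: "time_s": time; "joint_pos": joint angles; "qd": joint speeds; "joint_torque": joint torques, N m; "position": TCP position; "eef_rot": TCP orientation; "ft_force": force on the tool from outside, world axes, zero at the start; "ft_torque": the same for the moment, N m; "width": opening from 0.0 (shut) to 1.0 (fully open); "grip_force": force on a finger pad.
Only numpy, scipy, OpenCV 4.12 (cv2) and the standard library are available. Lean on these libraries where they do the work, as an engineer would, in place of code of your own. Each camera call takes 0.05 s, during which the arm holds its last target. There are 200 camera calls.

## Working session

There is one attempt and no reset: what is moved stays moved. The work goes in short steps, Python scripts to look and compute and a shell command to move; the robot and the scene stay as the last step left them, time stands still between calls to the robot, and variables do not carry over. Pictures are saved under pics/ and viewed, at most 14 in all, crops included, and the job is handed in when it is done.

```bash
mkdir -p pics; ls
python3 - <<'E'
from station import *
import cv2,numpy as np
s=state();print(s)
for n in("top","side","wrist"):
    p=snapshot(n);cv2.imwrite(f"pics/{n}0.png",p["image"][:,:,::-1])
    print(n,{k:(np.round(v,4).tolist() if not isinstance(v,(int,float)) else v) for k,v in p.items() if k!="image"})
E
```

```text
pics
{'time_s': 0.0, 'joint_pos': array([-1.43668611e+00,  1.04656667e-01,  9.64704092e-02,  1.56391417e+00,
        1.46842406e-05,  1.35310743e+00]), 'qd': array([-0.0005898 ,  0.00088397, -0.00147323, -0.00122699, -0.00245591,
       -0.0018804 ]), 'joint_torque': array([ 3.41056284e-04, -5.56939852e+01,  5.03642571e+01,  1.72096572e-02,
       -4.30370183e-04, -8.59105086e-06]), 'position': array([ 206.71964644, -562.85400111,  190.54795704]), 'eef_rot': array([-3.14032250e+00, -2.95990037e-04,  3.51798922e-01]), 'ft_force': array([ 1.0622346 ,  1.04061572, -0.3446659 ]), 'ft_torque': array([-0.06520469,  0.00262669,  0.06516833]), 'grip_force': 0.0, 'width': 1.0015805470141232}
top {'vertical_fov': 53.540740608194824, 'cx': 318.86909693526815, 'cy': 244.09440185365435, 'eye': [446.7787, -12.2601, 1158.3447], 'attitude': [-3.0135, 0.0337, -1.5892]}
side {'vertical_fov': 53.38642574238054, 'cx': 316.94252052902164, 'cy': 238.74643228668657, 'eye': [-12.8401, 588.3818, 707.5355], 'attitude': [-2.2251, 0.0085, -2.3349]}
wrist {'vertical_fov': 71.68544620792343, 'cx': 325.2030945182614, 'cy': 240.96778068823372, 'hand_eye': [[0.0013, -0.9459, -0.3245, 83.5136], [1.0, 0.0012, 0.0007, 0.3263], [-0.0003, -0.3245, 0.9459, -182.6189], [0.0, 0.0, 0.0, 1.0]]}
```

View pics/top0.png

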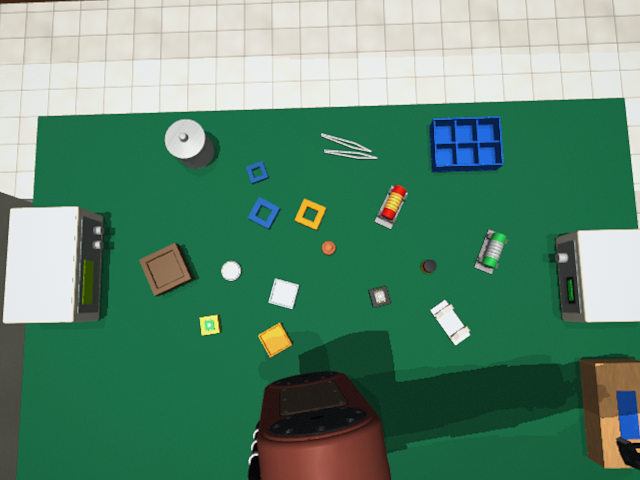

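View pics/side0.png

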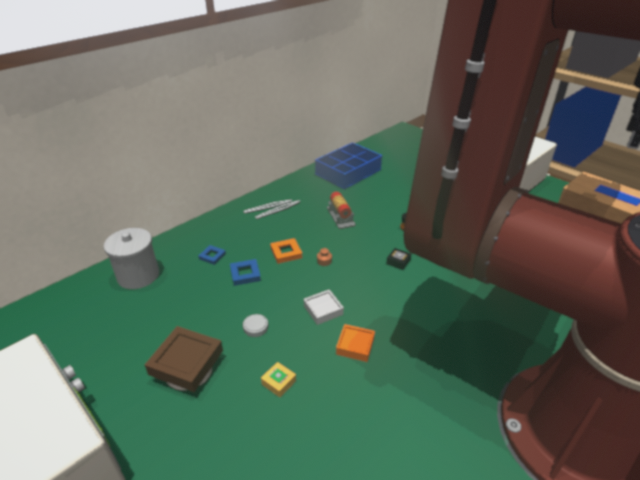

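Top view: the brown stage is at (165,269). 
- **Adapter:** the candidates are bare aluminium (284,293) and orange (275,340). I choose (284,293). 
- **Carrier:** gold (209,325) or black (380,296). I choose gold. 
- **Clamp:** large blue (264,213), small blue (257,172) or orange (310,214). I choose the large blue one. 
- **Spool:** red (393,203) or green (492,250). I choose red. 
- **Feed cradle:** the empty white one at (450,322). 

The round white (231,271), orange (328,248) and black (429,266) objects are clutter. The side view shows the same things, with the stage at (185,360).

```bash
cat > h.py <<'E'
from station import *
import cv2,numpy as np
from scipy.spatial.transform import Rotation as Ro
def shot(n):
    s=state();p=snapshot(n);im=p["image"]
    if n=="wrist":
        H=np.array(p["hand_eye"]);R0=Ro.from_euler("xyz",s["eef_rot"]).as_matrix()
        R=R0@H[:3,:3];e=R0@H[:3,3]+s["position"]
    else: R=Ro.from_euler("xyz",p["attitude"]).as_matrix();e=np.array(p["eye"])
    f=240/np.tan(np.radians(p["vertical_fov"]/2))
    return dict(im=im,hsv=cv2.cvtColor(im,cv2.COLOR_RGB2HSV),R=R,e=e,f=f,c=np.array([p["cx"],p["cy"]]),s=s)
def ray(v,px):
    d=np.array([*(np.array(px)-v["c"])/v["f"],1.]);d=v["R"]@d;return d/np.linalg.norm(d)
def at(v,px,z):
    d=ray(v,px);return v["e"]+d*(z-v["e"][2])/d[2]
def proj(v,P):
    q=v["R"].T@(np.array(P,float)-v["e"]);return v["c"]+v["f"]*q[:2]/q[2]
def tri(v1,p1,v2,p2):
    d1,d2=ray(v1,p1),ray(v2,p2)
    t=np.linalg.lstsq(np.c_[d1,-d2],v2["e"]-v1["e"],rcond=None)[0]
    a,b=v1["e"]+t[0]*d1,v2["e"]+t[1]*d2;return (a+b)/2,np.linalg.norm(a-b)
def blob(v,lo,hi,near,amin=40):
    m=cv2.inRange(v["hsv"],np.array(lo),np.array(hi))
    m=cv2.morphologyEx(m,cv2.MORPH_CLOSE,np.ones((3,3)))
    cs=[c for c in cv2.findContours(m,cv2.RETR_EXTERNAL,cv2.CHAIN_APPROX_NONE)[0] if cv2.contourArea(c)>amin]
    return min(cs,key=lambda c:np.linalg.norm(np.array(cv2.minAreaRect(c)[0])-near)) if cs else None
def save(v,n,box=None,k=1):
    im=v["im"][:,:,::-1]
    if box: x,y,X,Y=box;im=im[y:Y,x:X]
    cv2.imwrite("pics/"+n,cv2.resize(im,None,fx=k,fy=k,interpolation=cv2.INTER_CUBIC))
def rect(v,c,z):
    "minAreaRect of contour cast on plane z: centre, sizes, angle deg"
    P=np.array([at(v,q,z)[:2] for q in c[:,0]],np.float32);r=cv2.minAreaRect(P)
    return np.round(r[0],1),np.round(r[1],1),round(r[2],1)
E
python3 - <<'E'
from h import *
v=shot("top")
for n,p,z in [("stage",(165,269),50),("adapter",(284,293),20),("carrier",(209,325),20),("clamp",(264,213),15),("smallblue",(257,172),15),("spool",(393,203),35),("cradle",(450,322),20)]:
    print(n,np.round(at(v,p,z)),v["hsv"][p[1],p[0]])
save(v,"crop1.png",(130,150,330,360),3)
E
```

```text
stage [539. 387.  50.] [ 15 106 145]
adapter [478. 109.  20.] [102   5 242]
carrier [406. 289.  20.] [150   6 247]
clamp [675. 157.  15.] [ 76 192 113]
smallblue [779. 174.  15.] [ 76 191 115]
spool [ 687. -157.   35.] [ 29 155 235]
cradle [ 403. -280.   20.] [102   5 241]
```

View pics/crop1.png

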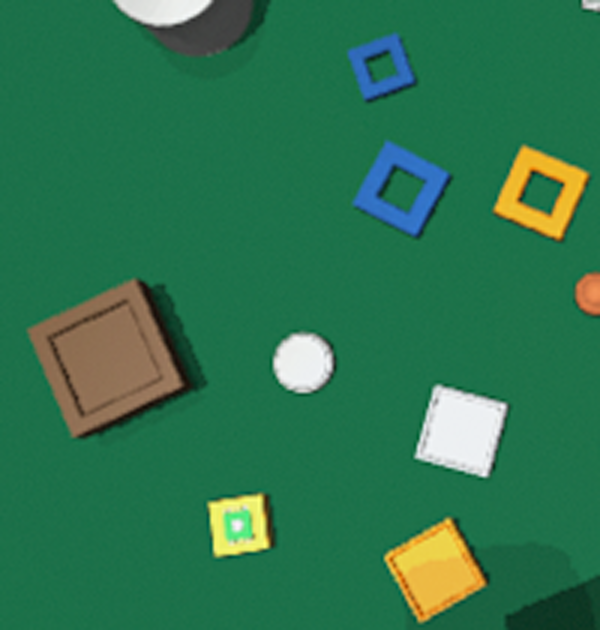

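The crop confirms the choices: the large blue frame at (264,213), the aluminium plate at (284,293), the gold carrier with green chip at (209,325), and the recessed brown stage. I'm moving in for wrist views.

```bash
python3 -m inch '{"travel":[[31,50,5],[31,50,5],[31,50,5],[31,50,5],[31,50,5],[31,50,5],[31,50,5],[31,50,5]],"twist":[7,7,7,7,7,7,7,7]}'
python3 -m inch '{"travel":[[4,34,0],[4,34,0],[4,34,0],[4,34,0],[4,34,0],[4,34,0],[4,34,0],[0,0,0]],"twist":[0,0,0,0,0,0,0,0]}'
python3 - <<'E'
from h import *
import pickle
v=shot("wrist");pickle.dump(v,open("A.pkl","wb"));save(v,"wA.png")
print(np.round(v["s"]["position"],1),np.round(np.degrees(v["s"]["eef_rot"]),1))
for n,p in [("stage",(539,387,50)),("adapter",(478,109,20)),("carrier",(406,289,20)),("clamp",(675,157,15))]: print(n,np.round(proj(v,p)))
E
```

```text
time_s: 1.2
position: [455.5, -161.5, 231.5]
eef_rot: [3.141, 0.0, 1.333]
ft_force: [1.2, -0.0, 1.0]
width: 1.002
grip_force: 0.0
time_s: 2.2
position: [482.6, 76.5, 231.2]
eef_rot: [-3.141, -0.0, 1.332]
ft_force: [1.1, 0.0, 0.5]
width: 0.995
grip_force: 0.0
[482.6  76.5 231.2] [-180.    -0.    76.3]
stage [ 302. -176.]
adapter [315. 175.]
carrier [203.  18.]
clamp [478.  88.]
```

View pics/wA.png

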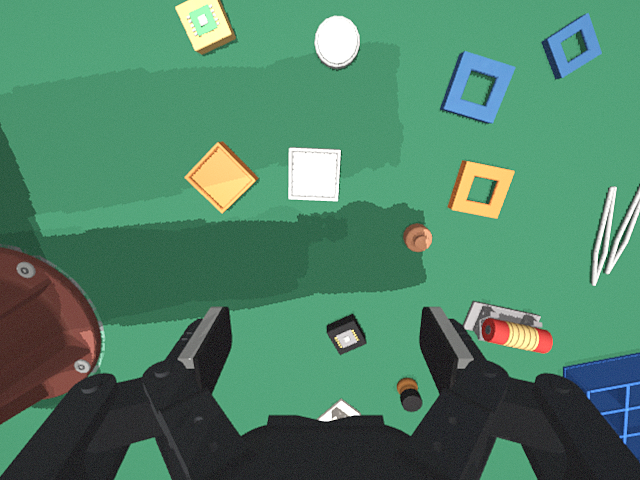

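Wrist view A: adapter at (315,175), clamp at (478,88), carrier at (205,22), red spool at (517,335), fingertips near (230,310) and (425,310).

```bash
python3 -m inch '{"travel":[[5,30,0],[5,30,0],[5,30,0],[5,30,0],[0,30,0],[0,0,0],[0,0,0],[0,0,0]],"twist":[0,0,0,0,0,0,0,0]}'
python3 - <<'E'
from h import *
import pickle
A=pickle.load(open("A.pkl","rb"))
B=shot("wrist");pickle.dump(B,open("B.pkl","wb"));save(B,"wB.png")
print(np.round(B["s"]["position"],1))
Rt=Ro.from_euler("xyz",A["s"]["eef_rot"]).as_matrix()
for px,y in [((230,308),42.7),((422,308),42.7)]:
    o=Rt.T@(A["e"]-A["s"]["position"]);d=Rt.T@ray(A,px)
    for sg in(1,-1):print("tip",np.round(o+d*(sg*y-o[1])/d[1],1))
def go(n,lo,hi,P,z,two=True):
    r=[]
    for k,v in(("A",A),("B",B)):
        q=proj(v,P)
        if not(0<q[0]<640 and 0<q[1]<480): continue
        c=blob(v,lo,hi,q,200)
        if c is None: print(n,k,"none");continue
        M=cv2.moments(c);r.append((v,cv2.minAreaRect(c)[0]));print(n,k,np.round(r[-1][1]),rect(v,c,z))
    if len(r)==2:print("  tri",np.round(tri(*r[0],*r[1]),1))
go("adapter",(0,0,215),(180,45,255),(478,109,20),20)
go("clamp",(100,120,40),(125,255,255),(675,157,15),15)
go("stage",(0,60,40),(18,200,215),(539,387,50),50)
go("carrier",(18,60,120),(35,255,255),(406,289,20),20)
E
```

```text
time_s: 3.25
position: [503.0, 223.6, 231.4]
eef_rot: [3.141, 0.0, 1.328]
ft_force: [-0.2, 0.1, 0.5]
width: 1.002
grip_force: 0.0
[503.  223.6 231.4]
tip [ 160.9   42.7 -314.8]
tip [  6.3 -42.7 -51.2]
tip [  8.   42.7 -53.9]
tip [ 158.4  -42.7 -310.6]
adapter A [314. 174.] (array([476.6, 109. ]), array([59.8, 59.6]), 74.0)
adapter B [348. 182.] (array([534.8, 238.2]), array([45.9, 45. ]), 76.4)Traceback (most recent call last):
  File "<stdin>", line 19, in <module>
  File "<stdin>", line 18, in go
    return _wrapfunc(a, 'round', decimals=decimals, out=out)
    return _wrapit(obj, method, *args, **kwds)
    conv = _array_converter(obj)
ValueError: setting an array element with a sequence. The requested array has an inhomogeneous shape after 1 dimensions. The detected shape was (2,) + inhomogeneous part.
```

View pics/wB.png

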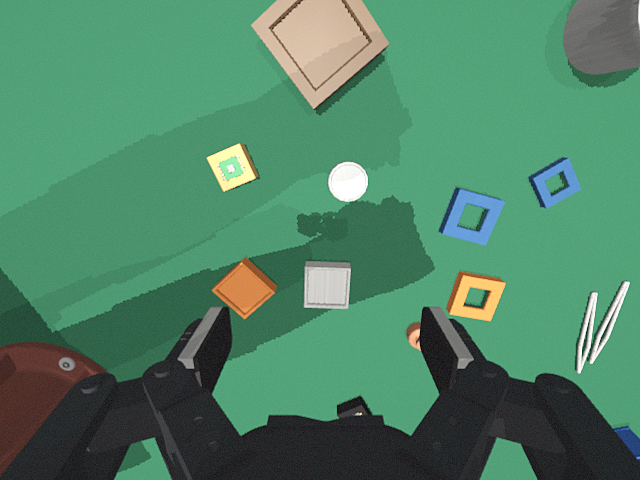

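Wrist view B: carrier at (232,168), stage at (320,40) partly cut off, clamp at (472,215), adapter in shade at (327,285). Next I'll set the gripper to 59 mm while moving towards the adapter, so I can measure where the fingertips stand.

```bash
python3 -m inch '{"travel":[[-4,-16,-8],[-4,-16,-8],[-4,-16,-8],[-4,-16,-8],[-4,-16,-8],[-4,-16,-8],[-2,-18,-2],[0,0,0]],"twist":[0,0,0,0,0,0,0,0]}' 59
python3 - <<'E'
from h import *
import pickle
A=pickle.load(open("A.pkl","rb"))
B=pickle.load(open("B.pkl","rb"))
C=shot("wrist");pickle.dump(C,open("C.pkl","wb"))
print(np.round(C["s"]["position"],1),np.round(np.degrees(C["s"]["eef_rot"]),2),C["s"]["width"])
def go(n,lo,hi,P,z):
    r=[]
    for k,v in(("A",A),("B",B),("C",C)):
        q=proj(v,P)
        if not(0<q[0]<640 and 0<q[1]<480): continue
        c=blob(v,lo,hi,q,200)
        if c is None: print(n,k,"none");continue
        r.append((v,np.array(cv2.minAreaRect(c)[0])));print(n,k,np.round(q),np.round(r[-1][1]),*rect(v,c,z))
    if len(r)>=2:
        t=tri(*r[0],*r[1]);print("  tri",np.round(t[0],1),round(t[1],1))
go("adapter",(0,0,120),(180,50,255),(478,109,20),20)
go("clamp",(100,120,40),(125,255,255),(675,157,15),15)
go("stage",(0,45,40),(22,200,240),(539,387,50),50)
go("carrier",(18,60,120),(35,255,255),(406,289,20),20)
a=A["im"][280:440,130:330];b=C["im"][200:480,100:540]
cv2.imwrite("pics/m1.png",np.hstack([cv2.resize(a,(350,280)),b])[:,:,::-1])
E
```

```text
time_s: 4.3
position: [476.7, 109.6, 181.3]
eef_rot: [3.141, 0.0, 1.327]
ft_force: [0.1, 0.3, 0.6]
width: 0.69
grip_force: 0.0
[476.7 109.6 181.3] [1.7999e+02 1.0000e-02 7.6030e+01] 0.6902109487258052
adapter A [315. 175.] [313. 174.] [476.7 109.3] [61.  60.1] 74.0
adapter B [327. 288.] [327. 284.] [478.2 112.8] [68.2 59.9] 75.0
adapter C [326. 210.] [325. 208.] [477.  110.3] [62.6 59.9] 73.9
  tri [476.7 108.8   9.6] 1.6
clamp A [478.  88.] [477.  88.] [673.3 157.5] [60.9 63. ] 61.3
clamp B [472. 218.] [471. 217.] [673.3 158.8] [59.6 64.8] 61.3
clamp C [509. 116.] [508. 115.] [672.9 158.2] [59.9 64.6] 61.3
  tri [675.2 157.7  11.7] 0.3
stage B [321.  34.] [322.  34.] [538.9 386.3] [93.7 95.1] 24.5
carrier A [203.  18.] [205.  21.] [406.7 284.9] [45.5 48.3] 7.9
carrier B [230. 166.] [232. 167.] [407.6 287.3] [47.1 43.5] 7.8
carrier C [202.  41.] [204.  44.] [407. 285.] [45.7 47.1] 7.9
  tri [405.5 287.3  13.8] 0.1
```

View pics/m1.png

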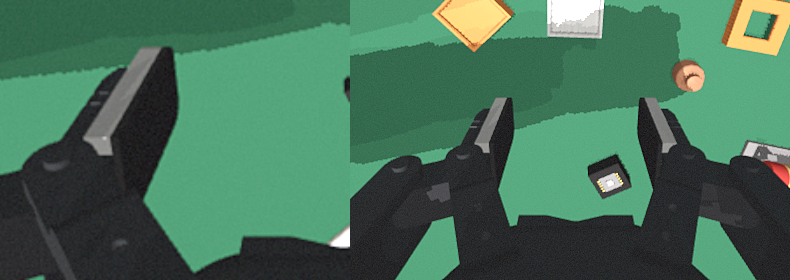

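The adapter, carrier, clamp and stage all agree with their sizes. However, the fingertips appear about 45 mm short of the stated TCP, so I'm checking that with the side camera.

Run:
```python
from h import *
v=shot("side");p=v["s"]["position"];ps=np.array(p)
a=np.round(proj(v,ps));print("tcp",a)
yaw=v["s"]["eef_rot"][2];y=np.array([np.sin(yaw),-np.cos(yaw),0])
im=v["im"].copy()
for dz,col in((0,(255,0,0)),(5,(255,255,0)),(45,(0,255,255))):
  for s in(-1,1):
    q=proj(v,ps+s*29.5*y+[0,0,dz]);cv2.circle(im,(int(q[0]),int(q[1])),1,col,-1)
x0,y0=int(a[0])-75,max(int(a[1])-120,0)
cv2.imwrite("pics/s1.png",cv2.resize(im[y0:y0+200,x0:x0+150],None,fx=3,fy=3,interpolation=cv2.INTER_NEAREST)[:,:,::-1])
```

```text
tcp [323. 239.]
```

View pics/s1.png

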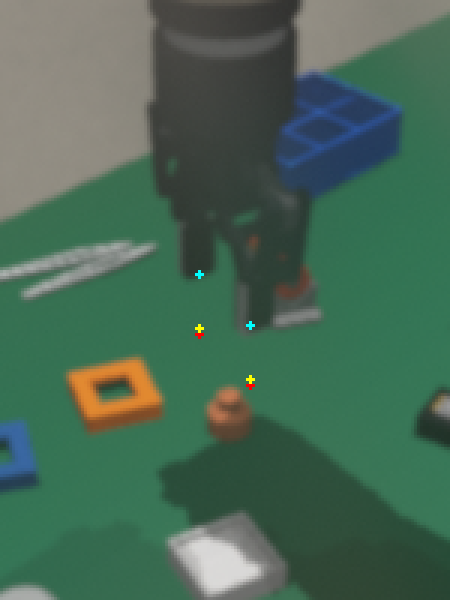

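The side view confirms it: the real fingertips sit at the cyan marks, about 45 mm above the reported TCP at 59 mm opening. I'll work from the measured tips, so tip z is about TCP z + 45 there and about +52 open. I'm descending in stages with a check on the way.

```bash
python3 -m inch '{"travel":[[0,-0.7,-20],[0,0,-30],[0,0,-30],[0,0,-30],[0,0,-30],[0,0,-26],[0,0,0],[0,0,0]],"twist":[-2,0,0,0,0,0,0,0]}' 75
python3 - <<'E'
from h import *
v=shot("wrist");save(v,"w2.png",(140,150,500,420),2)
s=v["s"];print(np.round(s["position"],1),np.round(np.degrees(s["eef_rot"]),2),s["width"])
c=blob(v,(0,0,100),(180,50,255),proj(v,(476.7,109,20)),1500);print(rect(v,c,20))
E
```

```text
time_s: 5.4
position: [477.4, 110.3, 16.5]
eef_rot: [3.14, -0.0, 1.295]
ft_force: [-0.1, 1.3, 0.3]
width: 0.879
grip_force: 0.0
[477.4 110.3  16.5] [ 1.7993e+02 -2.0000e-02  7.4180e+01] 0.8792952685129045
(array([477.3, 111.8]), array([64.4, 59.6]), 74.1)
```

View pics/w2.png

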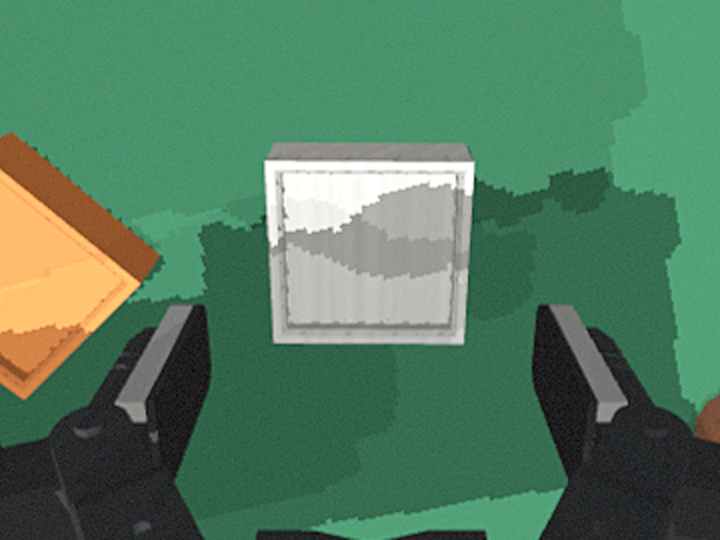

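The adapter lies squarely between the fingers (crop centre (370,253)), and the orange plate's corner is about 10 mm clear of the left finger. I'm going down and gripping.

```bash
python3 -m inch '{"travel":[[-0.7,-1,-10],[0,0,-15],[0,0,-15],[0,0,-9],[0,0,-4.5],[0,0,0],[0,0,0],[0,0,0]],"twist":[0,0,0,0,0,0,0,0]}' 75
python3 -m inch '{"travel":[[0,0,0],[0,0,0],[0,0,0],[0,0,0],[0,0,0],[0,0,0],[0,0,0],[0,0,0]],"twist":[0,0,0,0,0,0,0,0]}' 50 50
python3 - <<'E'
from h import *
v=shot("wrist");save(v,"w3.png",(140,150,500,420),2)
s=v["s"];print(np.round(s["position"],1),np.round(np.degrees(s["eef_rot"]),2),s["width"]*85.4,s["grip_force"])
E
```

```text
time_s: 6.45
position: [476.5, 109.0, -37.7]
eef_rot: [3.141, -0.0, 1.294]
ft_force: [0.5, 0.9, -0.5]
width: 0.877
grip_force: 0.0
time_s: 7.45
position: [476.6, 109.0, -37.6]
eef_rot: [3.141, -0.0, 1.294]
ft_force: [-0.4, 0.1, 6.1]
width: 0.674
grip_force: 54.2
[476.6 109.  -37.6] [ 1.7994e+02 -1.0000e-02  7.4160e+01] 57.56913384490957 54.212606549263
```

View pics/w3.png

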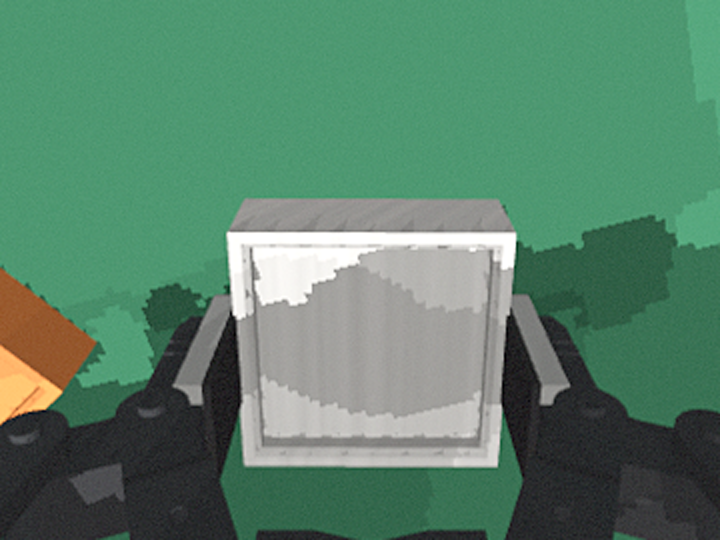

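The adapter is held centrally (crop centre (370,350)). I'm lifting it, turning it and moving to a spot from which the stage can be seen from above.

```bash
python3 -m inch '{"travel":[[0,0,10],[0,0,25],[0,0,25],[10,20,20],[17,37,20],[17,37,20],[17,37,18],[17,37,0]],"twist":[0,0,0,0,8,8,8,8]}'
python3 -m inch '{"travel":[[16,36,0],[0,0,0],[0,0,0],[0,0,0],[0,0,0],[0,0,0],[0,0,0],[0,0,0]],"twist":[8.4,0,0,0,0,0,0,0]}'
cat > stage.py <<'E'
from h import *
v=shot("wrist");s=v["s"];print(np.round(s["position"],1),np.round(np.degrees(s["eef_rot"]),2),s["width"]*85.4,s["grip_force"])
c=blob(v,(0,40,40),(22,200,250),proj(v,(538.9,386.3,50)),3000)
print(cv2.boundingRect(c),rect(v,c,50))
# top face: four-sided hull
E
cat >> stage.py <<'E'
import sys;save(v,sys.argv[1],None,1)
E
python3 stage.py w4.png
```

```text
time_s: 8.5
position: [555.4, 278.6, 101.9]
eef_rot: [3.139, 0.0, 1.857]
ft_force: [0.0, -0.5, -0.5]
width: 0.677
grip_force: 53.9
time_s: 9.5
position: [570.1, 312.9, 99.9]
eef_rot: [3.141, 0.0, 1.999]
ft_force: [-1.7, -0.3, -1.4]
width: 0.678
grip_force: 54.1
[570.1 312.9  99.9] [179.99   0.   114.55] 57.869180481611565 54.065625965595245
(254, 52, 151, 150) (array([538.7, 386.9]), array([93.8, 93.7]), 24.5)
```

View pics/w4.png

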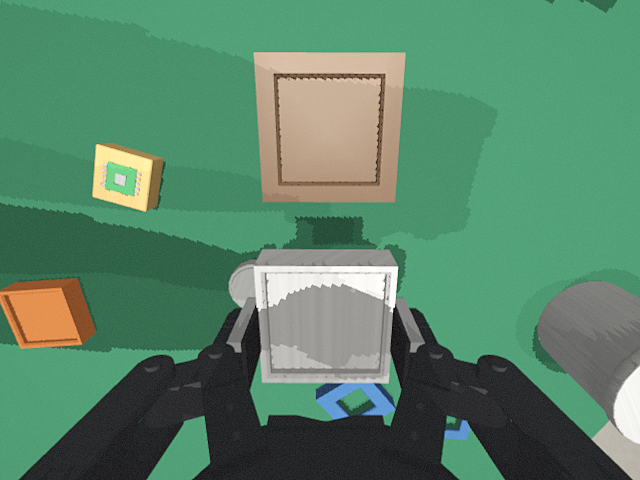

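The stage is seen whole at (330,127), measuring 93.8 x 93.7 mm at z=50, with the held adapter at (325,320). I'll compute the held offset from its top corners.

Run:
```python
from h import *
v=shot("wrist");s=v["s"]
P=np.array([at(v,q,s["position"][2]+57.6) for q in((254,265),(398,265),(388,383),(260,383))])
print(np.round(P,1), [round(float(np.linalg.norm(P[i]-P[i-1])),1) for i in range(4)])
print("held centre",np.round(P.mean(0),1),"tcp",np.round(s["position"],1))
print("move",np.round(np.array([538.7,386.9])-P.mean(0)[:2],1))
```

```text
[[530.9 328.2 157.4]
 [584.3 352.7 157.4]
 [608.9 298.2 157.4]
 [554.5 273.4 157.4]] [59.7, 58.8, 59.7, 59.7]
held centre [569.7 313.1 157.4] tcp [570.1 313.   99.8]
move [-31.   73.8]
```

```bash
python3 -m inch '{"travel":[[-10,24,0],[-11,25,0],[-10,24.8,-10],[0,0,-25],[0,0,-25],[0,0,-15],[0,0,0],[0,0,0]],"twist":[0,0,0,0,0,0,0,0]}'
python3 -m inch '{"travel":[[0,0,-4],[0,0,-4],[0,0,-3],[0,0,-3],[0,0,-2],[0,0,-1],[0,0,0],[0,0,0]],"twist":[0,0,0,0,0,0,0,0]}'
python3 -c "
from h import *
s=state();print(s['position'],s['ft_force'])"
```

```text
time_s: 10.6
position: [539.8, 387.0, 26.0]
eef_rot: [3.14, -0.0, 1.999]
ft_force: [0.4, 0.6, -1.0]
width: 0.676
grip_force: 54.0
time_s: 11.6
position: [539.1, 386.8, 8.0]
eef_rot: [3.141, 0.0, 1.999]
ft_force: [0.5, -0.3, -2.1]
width: 0.674
grip_force: 54.0
[539.14412791 386.84794608   7.95661616] [ 0.54220928 -0.28472604 -2.12752753]
```

```bash
python3 -m inch '{"travel":[[0,0,0],[0,0,0],[0,0,0],[0,0,10],[0,0,30],[10,-24,30],[11,-25,22],[10,-25,0]],"twist":[0,0,0,0,0,0,0,0]}' 70
python3 -m inch '{"travel":[[0,0,0],[0,0,0],[0,0,0],[0,0,0],[0,0,0],[0,0,0],[0,0,0],[0,0,0]],"twist":[0,0,0,0,0,0,0,0]}' 62
python3 stage.py w5.png
python3 - <<'E'
from h import *
import pickle
v=shot("wrist");pickle.dump(v,open("D.pkl","wb"))
c=blob(v,(0,0,100),(180,50,255),proj(v,(538.7,386.9,65)),1500);print("adapter",rect(v,c,65))
E
python3 -c "
import cv2;a=cv2.imread('pics/w5.png')[20:260,180:480];cv2.imwrite('pics/w5c.png',cv2.resize(a,None,fx=2.4,fy=2.4))"
```

```text
time_s: 12.6
position: [572.0, 312.7, 103.4]
eef_rot: [3.137, 0.001, 2.0]
ft_force: [1.8, 0.3, -0.6]
width: 0.818
grip_force: 0.0
time_s: 13.6
position: [570.1, 312.8, 99.9]
eef_rot: [3.141, 0.0, 1.999]
ft_force: [0.0, 0.2, -0.4]
width: 0.727
grip_force: 0.0
[570.1 312.8  99.9] [179.99   0.   114.55] 62.05113843741311 0.0
(254, 52, 152, 150) (array([538.8, 386.9]), array([93.9, 93.7]), 24.6)
adapter (array([538.7, 387. ]), array([60.2, 59.6]), 24.6)
```

View pics/w5c.png

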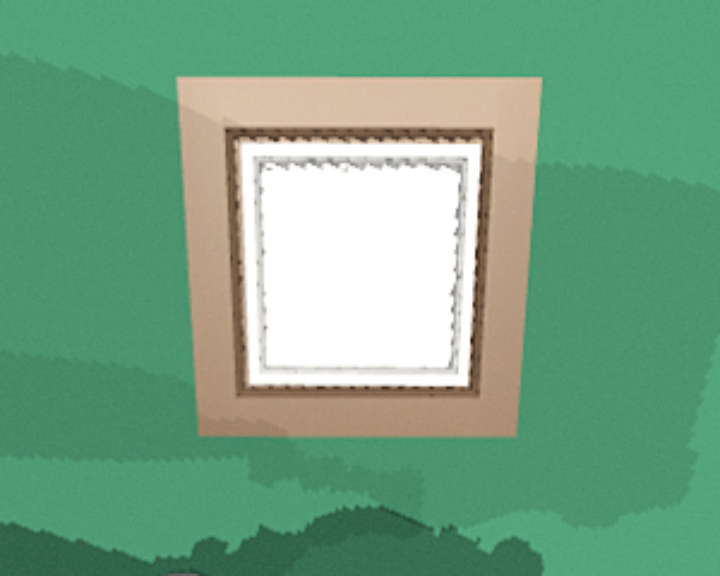

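The adapter is seated: 60.2 x 59.6 mm at z=65, centre (538.7,387.0), an even brown gap all round. Next is the carrier.

```bash
python3 -m inch '{"travel":[[-27,-5,-6],[-27,-4,-10],[-27,-4,-10],[-27,-5,-14],[-28,-4,-15],[-27,-4,-15],[0,0,0],[0,0,0]],"twist":[-2.8,-2.8,-2.8,-2.8,-2.8,-2.8,0,0]}' 62
cat > obj.py <<'E'
from h import *
import sys,pickle
n,x,y,z=sys.argv[1],*map(float,sys.argv[2:5])
L={"carrier":((15,50,90),(36,255,255)),"clamp":((100,110,40),(128,255,255))}[n]
v=shot("wrist");s=v["s"];print(np.round(s["position"],1),np.round(np.degrees(s["eef_rot"]),2),round(s["width"]*85.4,1),round(s["grip_force"]))
c=blob(v,*L,proj(v,(x,y,z)),300)
print("box",cv2.boundingRect(c),*rect(v,c,z),"face corners:")
q=cv2.approxPolyDP(cv2.convexHull(c),6,True)[:,0];print([(tuple(map(int,k)),np.round(at(v,k,z)[:2],1).tolist()) for k in q])
pickle.dump(v,open(n+".pkl","wb"))
E
python3 obj.py carrier 406 287 20
```

```text
time_s: 14.7
position: [408.1, 287.1, 30.6]
eef_rot: [3.14, -0.0, 1.707]
ft_force: [0.4, 0.0, 0.6]
width: 0.729
grip_force: 0.0
[408.1 287.1  30.6] [ 1.799e+02 -1.000e-02  9.779e+01] 62.3 0
box (286, 225, 70, 71) [405.  290.2] [43.  47.4] 7.8 face corners:
[((352, 225), [420.4, 316.2]), ((354, 294), [429.3, 270.3]), ((290, 295), [388.1, 263.9]), ((289, 227), [382.8, 309.8])]
```

```bash
python3 -m inch '{"travel":[[-1.8,1.2,-14],[0,0,-15],[0,0,-15],[0,0,-12],[0,0,-8],[0,0,0],[0,0,0],[0,0,0]],"twist":[0,0,0,0,0,0,0,0]}' 62
python3 -m inch '{"travel":[[0,0,0],[0,0,0],[0,0,0],[0,0,0],[0,0,0],[0,0,0],[0,0,0],[0,0,0]],"twist":[0,0,0,0,0,0,0,0]}' 34 50
python3 obj.py carrier 405.3 288 20; python3 -c "
from h import *;import pickle
v=pickle.load(open('carrier.pkl','rb'));save(v,'w6.png',(140,150,500,420),1.5)"
```

```text
time_s: 15.75
position: [405.7, 288.2, -33.6]
eef_rot: [3.141, -0.0, 1.706]
ft_force: [1.0, 0.4, 0.1]
width: 0.724
grip_force: 0.0
time_s: 16.75
position: [405.7, 288.2, -33.5]
eef_rot: [3.141, -0.0, 1.706]
ft_force: [-0.3, -0.2, 5.9]
width: 0.49
grip_force: 51.5
[405.7 288.2 -33.5] [ 1.7994e+02 -1.0000e-02  9.7760e+01] 41.8 52
box (276, 265, 99, 99) [405.1 291.5] [42.9 50. ] 7.8 face corners:
[((369, 266), [420.1, 318.3]), ((370, 362), [429.3, 270.2]), ((281, 363), [388.0, 264.0]), ((281, 267), [383.4, 312.9])]
```

View pics/w6.png

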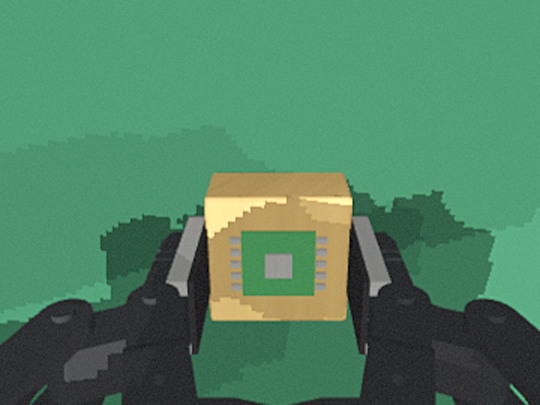

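The carrier is held centrally (chip at crop (279,263)). I'm carrying it to the adapter.

```bash
python3 -m inch '{"travel":[[0,0,15],[0,0,30],[0,0,30],[0,0,25],[33,25,0],[33,25,0],[34,25,0],[33,23.8,0]],"twist":[0,0,0,0,4.2,4.2,4.2,4.2]}'
python3 -m inch '{"travel":[[0,0,0],[0,0,-8],[0,0,-10],[0,0,-8],[0,0,0],[0,0,0],[0,0,0],[0,0,0]],"twist":[0,0,0,0,0,0,0,0]}'
python3 - <<'E'
from h import *
v=shot("wrist");save(v,"w7.png",(140,200,500,440),1.5);s=v["s"];print(np.round(s["position"],1),np.round(np.degrees(s["eef_rot"]),2),s["width"]*85.4)
E
```

```text
time_s: 17.8
position: [539.2, 387.6, 66.3]
eef_rot: [3.141, 0.0, 2.002]
ft_force: [0.0, 0.6, -1.5]
width: 0.486
grip_force: 51.3
time_s: 18.8
position: [538.5, 386.9, 40.2]
eef_rot: [3.141, 0.0, 1.999]
ft_force: [-0.4, -0.3, -2.0]
width: 0.486
grip_force: 51.6
[538.5 386.9  40.2] [179.97   0.   114.55] 41.49313177039162
```

View pics/w7.png

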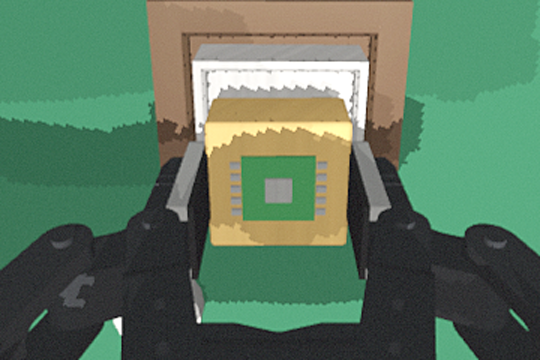

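The carrier lines up over the adapter's recess (crop centre (279,180), the rim showing evenly either side). I'm lowering it, releasing and checking by numbers.

```bash
python3 -m inch '{"travel":[[0,0,-4],[0,0,-3],[0,0,-3],[0,0,-2],[0,0,-1],[0,0,0],[0,0,0],[0,0,0]],"twist":[0,0,0,0,0,0,0,0]}'
python3 -m inch '{"travel":[[0,0,0],[0,0,0],[0,0,0],[0,0,10],[0,0,25],[10,-24,20],[11,-25,18],[10,-25,0]],"twist":[0,0,0,0,0,0,0,0]}' 58
python3 -m inch '{"travel":[[0,0,0],[0,0,0],[0,0,0],[0,0,0],[0,0,0],[0,0,0],[0,0,0],[0,0,0]],"twist":[0,0,0,0,0,0,0,0]}'
python3 obj.py carrier 538.7 386.9 80
python3 - <<'E'
from h import *
import pickle
v=pickle.load(open("carrier.pkl","rb"))
# chip centre (green) cast at z 80 
for n,lo,hi,z in(("brown+all",(0,40,40),(36,200,255),50),("white",(0,0,150),(180,45,255),65)):
    c=blob(v,lo,hi,proj(v,(538.7,386.9,z)),1500);print(n,rect(v,c,z))
E
```

```text
time_s: 19.85
position: [538.3, 386.8, 26.9]
eef_rot: [3.141, 0.0, 1.999]
ft_force: [-0.9, -0.5, -2.0]
width: 0.489
grip_force: 51.6
time_s: 20.85
position: [570.9, 312.6, 102.9]
eef_rot: [3.138, 0.001, 2.0]
ft_force: [0.4, -0.2, -0.6]
width: 0.68
grip_force: 0.0
time_s: 21.85
position: [569.3, 312.8, 99.8]
eef_rot: [3.142, 0.0, 1.999]
ft_force: [-0.1, -0.0, 0.7]
width: 0.68
grip_force: 0.0
[569.3 312.8  99.8] [179.99   0.   114.56] 58.1 0
box (292, 95, 76, 77) [538.4 385.9] [42.4 42. ] 24.6 face corners:
[((366, 95), [548.1, 413.4]), ((364, 170), [565.8, 376.0]), ((296, 171), [528.9, 358.5]), ((293, 96), [511.2, 395.9])]
brown+all (array([538.8, 386.6]), array([94.2, 93.8]), 24.6)
white (array([538.8, 386.8]), array([59.9, 59.8]), 24.3)
```

The carrier is seated: its face at z=80 measures 42.4 x 42.0 mm, at centre (538.4,386) and 24.6°, matching the adapter. Next is the clamp.

```bash
python3 -m inch '{"travel":[[15,-22,0],[15,-22,-5],[15,-22,-10],[15,-23,-15],[15,-22,-15],[15,-22,-15],[14.7,-22.8,0],[0,0,0]],"twist":[5.25,5.25,5.25,5.25,5.25,5.25,5.25,0]}' 75
python3 -m inch '{"travel":[[0,0,0],[0,0,0],[0,0,0],[0,0,0],[0,0,0],[0,0,0],[0,0,0],[0,0,0]],"twist":[0,0,0,0,0,0,0,0]}'
python3 obj.py clamp 674 157.5 15
```

```text
time_s: 22.9
position: [674.6, 155.3, 39.4]
eef_rot: [-3.141, -0.0, 2.639]
ft_force: [-0.0, -0.8, 0.3]
width: 0.878
grip_force: 0.0
time_s: 23.9
position: [674.0, 157.0, 39.8]
eef_rot: [3.142, -0.0, 2.641]
ft_force: [0.4, 0.5, 0.3]
width: 0.882
grip_force: 0.0
[674.  157.   39.8] [180.    -0.   151.31] 75.3 0
box (281, 213, 92, 86) [673.7 157.9] [59.3 61.3] 61.4 face corners:
[((369, 213), [659.8, 196.4]), ((368, 298), [714.5, 168.7]), ((285, 298), [686.6, 117.6]), ((284, 213), [633.6, 148.5])]
```

```bash
python3 -m inch '{"travel":[[0.6,0.4,-15],[0,0,-20],[0,0,-20],[0,0,-14],[0,0,-8],[0,0,-1.8],[0,0,0],[0,0,0]],"twist":[0,0,0,0,0,0,0,0]}' 75
python3 -m inch '{"travel":[[0,0,0],[0,0,0],[0,0,0],[0,0,0],[0,0,0],[0,0,0],[0,0,0],[0,0,0]],"twist":[0,0,0,0,0,0,0,0]}' 50 40
python3 obj.py clamp 674 157.5 15
```

```text
time_s: 24.95
position: [675.2, 157.4, -38.1]
eef_rot: [3.141, 0.001, 2.641]
ft_force: [0.0, 0.0, 0.4]
width: 0.879
grip_force: 0.0
time_s: 25.95
position: [675.2, 157.4, -38.1]
eef_rot: [3.141, 0.001, 2.641]
ft_force: [-0.7, 1.3, 6.4]
width: 0.675
grip_force: 43.7
[675.2 157.4 -38.1] [1.7996e+02 7.0000e-02 1.5131e+02] 57.6 44
box (256, 252, 139, 126) [672.9 158.1] [59.4 64.3] 61.3 face corners:
[((388, 252), [657.3, 196.6]), ((394, 279), [669.8, 193.6]), ((386, 377), [715.2, 168.5]), ((265, 377), [687.3, 117.5]), ((256, 271), [638.3, 143.6]), ((262, 252), [632.2, 150.5])]
```

```bash
python3 -m inch '{"travel":[[0,0,15],[0,0,35],[0,0,35],[-20,33,28],[-20,33,0],[-20,33,0],[-20,33,0],[-20,33,0]],"twist":[0,0,0,-7.35,-7.35,-7.35,-7.35,-7.35]}'
python3 -m inch '{"travel":[[-20,33,0],[-16.8,30.8,0],[0,0,0],[0,0,0],[0,0,0],[0,0,0],[0,0,0],[0,0,0]],"twist":[0,0,0,0,0,0,0,0]}'
python3 obj.py clamp 538.4 386.2 128
```

```text
time_s: 27.0
position: [573.8, 323.4, 74.8]
eef_rot: [3.141, 0.0, 1.995]
ft_force: [-0.1, 0.7, -0.5]
width: 0.678
grip_force: 43.1
time_s: 28.0
position: [537.9, 386.0, 74.0]
eef_rot: [3.142, -0.0, 1.999]
ft_force: [-1.2, 0.7, -0.5]
width: 0.675
grip_force: 43.1
[537.9 386.   74. ] [180.    -0.   114.54] 57.7 43
box (256, 252, 139, 126) [536.6 388.3] [58.8 63.8] 24.6 face corners:
[((388, 252), [547.0, 428.1]), ((394, 277), [554.7, 419.1]), ((386, 376), [576.0, 371.9]), ((265, 376), [523.6, 347.9]), ((256, 274), [500.9, 396.0]), ((262, 252), [499.6, 406.4])]
```

```bash
python3 -m inch '{"travel":[[0.7,-0.2,-8],[0,0,-10],[0,0,-6],[0,0,-5],[0,0,-5],[0,0,-4],[0,0,-3],[0,0,-1]],"twist":[0,0,0,0,0,0,0,0]}'
python3 -m inch '{"travel":[[0,0,-0.5],[0,0,0],[0,0,0],[0,0,0],[0,0,0],[0,0,0],[0,0,0],[0,0,0]],"twist":[0,0,0,0,0,0,0,0]}'
```

```text
time_s: 29.05
position: [538.4, 386.0, 31.9]
eef_rot: [-3.142, 0.0, 1.999]
ft_force: [-0.4, 0.0, -1.8]
width: 0.675
grip_force: 43.1
time_s: 30.05
position: [538.4, 386.0, 31.5]
eef_rot: [3.142, 0.0, 1.999]
ft_force: [-1.3, 0.2, -1.5]
width: 0.675
grip_force: 43.1
```

```bash
python3 -m inch '{"travel":[[0,0,0],[0,0,0],[0,0,0],[0,0,10],[0,0,25],[10,-24,25],[11,-25,20],[10,-25,0]],"twist":[0,0,0,0,0,0,0,0]}' 72
python3 -m inch '{"travel":[[0,0,0],[0,0,0],[0,0,0],[0,0,0],[0,0,0],[0,0,0],[0,0,0],[0,0,0]],"twist":[0,0,0,0,0,0,0,0]}'
python3 obj.py clamp 538.4 386.2 84
python3 - <<'E'
from h import *
import pickle
v=pickle.load(open("clamp.pkl","rb"))
m=cv2.inRange(v["hsv"],(100,110,40),(128,255,255))
cs,h=cv2.findContours(m,cv2.RETR_CCOMP,cv2.CHAIN_APPROX_NONE)
for c in cs:
    if cv2.contourArea(c)>500:print("contour at84",rect(v,c,84))
c=blob(v,(0,40,40),(22,200,250),proj(v,(538.9,386.3,50)),3000);print("stage",rect(v,c,50))
save(v,"w8.png",(180,20,480,260),1)
t=shot("top")
for px in((393,203),(372,203),(450,322),(385,222)):print(px,t["hsv"][px[1],px[0]])
def b(lo,hi,near,a=30):return blob(t,lo,hi,near,a)
m=cv2.inRange(t["hsv"],(0,120,120),(35,255,255));c=b((0,120,120),(35,255,255),(393,203));print("spool",rect(t,c,40))
c=b((0,0,150),(180,40,255),(450,322));print("cradle",rect(t,c,20))
E
```

```text
time_s: 31.05
position: [571.2, 311.8, 114.8]
eef_rot: [3.137, 0.001, 2.0]
ft_force: [-0.7, 1.3, -0.4]
width: 0.844
grip_force: 0.0
time_s: 32.05
position: [569.5, 312.0, 111.5]
eef_rot: [3.141, 0.0, 1.999]
ft_force: [-0.3, 0.3, 0.0]
width: 0.844
grip_force: 0.0
[569.5 312.  111.5] [179.99   0.   114.55] 72.1 0
box (279, 80, 102, 104) [538.6 385.2] [59.1 58.9] 24.6 face corners:
[((380, 80), [552.6, 424.0]), ((375, 182), [576.9, 371.0]), ((283, 182), [524.1, 346.8]), ((279, 80), [499.9, 399.9])]
contour at84 (array([538.6, 385.2]), array([59.1, 58.9]), 24.6)
contour at84 (array([538.4, 385.3]), array([31.6, 30.9]), 24.6)
stage (array([538.8, 386.9]), array([93.8, 93.6]), 24.6)
(393, 203) [ 30 154 235]
(372, 203) [ 76 191 115]
(450, 322) [105   6 242]
(385, 222) [  0   5 190]
spool (array([ 690.8, -157.8]), array([30.6, 82.7]), 63.2)
cradle (array([ 404.6, -281.9]), array([100.2,  49.4]), 33.4)
```

The clamp is seated: 59.1 x 58.9 mm at z=84 with its window centred. Now the spool, known roughly at (690,-158) with its axis near -27°. The green-ended one at (492,250) stays where it is.

```bash
python3 -m inch '{"travel":[[15,-58,4],[15,-58,2],[15,-58,-2],[15,-58,-2],[15,-58,-2],[15,-58,-2],[15,-58,-2],[15,-58,-2]],"twist":[4.8,4.8,4.8,4.8,4.8,4.8,4.8,4.8]}' 72
python3 -m inch '{"travel":[[0,-6,0],[0,0,0],[0,0,0],[0,0,0],[0,0,0],[0,0,0],[0,0,0],[0,0,0]],"twist":[0,0,0,0,0,0,0,0]}'
cat > spool.py <<'E'
from h import *
import sys,pickle
v=shot("wrist");s=v["s"];print(np.round(s["position"],1),np.round(np.degrees(s["eef_rot"]),2),round(s["width"]*85.4,1),round(s["grip_force"]))
m=cv2.inRange(v["hsv"],(0,130,90),(9,255,255))|cv2.inRange(v["hsv"],(172,130,90),(180,255,255))
x,y,z=map(float,sys.argv[1:4]);p=proj(v,(x,y,z));R=[]
for c in cv2.findContours(m,cv2.RETR_EXTERNAL,cv2.CHAIN_APPROX_NONE)[0]:
    if cv2.contourArea(c)>80:
        r=cv2.minAreaRect(c)
        if np.linalg.norm(np.array(r[0])-p)<150: print("red",np.round(r[0]),np.round(r[1]),rect(v,c,z),int(cv2.contourArea(c)))
for nm,lo,hi in(("gold",(10,60,90),(36,255,255)),("all",(0,60,90),(36,255,255))):
    c=blob(v,lo,hi,p,150)
    if c is not None: print(nm,cv2.boundingRect(c),np.round(cv2.minAreaRect(c)[0],1),rect(v,c,z),int(cv2.contourArea(c)))
pickle.dump(v,open(sys.argv[4],"wb"))
E
python3 spool.py 690 -158 40 S1.pkl
```

```text
time_s: 33.15
position: [689.8, -154.0, 105.6]
eef_rot: [3.141, 0.0, 2.672]
ft_force: [0.5, -0.1, 0.8]
width: 0.841
grip_force: 0.0
time_s: 34.15
position: [689.5, -158.0, 105.6]
eef_rot: [3.141, 0.0, 2.67]
ft_force: [-0.0, -0.5, 0.3]
width: 0.847
grip_force: 0.0
[ 689.5 -158.   105.6] [179.99   0.   152.95] 72.3 0
red [324. 275.] [26. 36.] (array([ 716.8, -173.4]), array([29.7, 23.4]), 63.0) 750
red [324. 199.] [32. 40.] (array([ 660.6, -144.8]), array([30.4, 24.6]), 63.0) 1179
gold (304, 212, 41, 55) [324. 239.] (array([ 689.4, -159.3]), array([31.4, 45.3]), 64.1) 1929
all (304, 182, 41, 108) [324.  235.5] (array([ 688.6, -158.8]), array([31.6, 88.7]), 63.5) 3994
```

```bash
python3 -m inch '{"travel":[[0,0,-15],[0,0,-20],[0,0,-20],[0,0,-10],[0,0,0],[0,0,0],[0,0,0],[0,0,0]],"twist":[0,0,0,0,0,0,0,0]}' 64
python3 spool.py 690 -158 45 S2.pkl
python3 - <<'E'
from h import *
import pickle
V=[pickle.load(open(f"S{i}.pkl","rb")) for i in(1,2)]
E=[]
for v in V:
    c=blob(v,(10,60,90),(36,255,255),proj(v,(690,-158,45)),150)[:,0].astype(float)
    # top/bottom rows of band along the middle columns
    u=proj(v,(690,-158,51))[0];k=c[abs(c[:,0]-u)<5];E.append(((u,k[:,1].min()),(u,k[:,1].max())))
    e=[at(v,q,51) for q in E[-1]];print(E[-1],np.round(e,1),"mid",np.round((e[0]+e[1])/2,1),"len",round(np.linalg.norm(e[0]-e[1]),1))
for i in(0,1):print("tri",np.round(tri(V[0],E[0][i],V[1],E[1][i])[0],1))
E
```

```text
time_s: 35.2
position: [689.8, -158.1, 41.2]
eef_rot: [3.141, 0.001, 2.67]
ft_force: [0.3, -0.2, 0.2]
width: 0.749
grip_force: 0.0
[ 689.8 -158.1   41.2] [1.7999e+02 5.0000e-02 1.5296e+02] 64.0 0
red [324. 318.] [36. 48.] (array([ 714.8, -172.1]), array([29.9, 25.4]), 64.3) 1227
red [324. 222.] [45. 53.] (array([ 659.4, -144.2]), array([29.5, 26. ]), 63.0) 2164
gold (297, 237, 54, 72) [322.9 272.8] (array([ 687.7, -158.4]), array([30.5, 45.7]), 62.8) 3175
all (296, 198, 55, 140) [323.  267.5] (array([ 687. , -158.2]), array([30.5, 89. ]), 63.3) 6761
((np.float64(325.93209858789425), np.float64(216.0)), (np.float64(325.93209858789425), np.float64(266.0))) [[ 670.4 -148.    51. ]
 [ 706.  -166.1   51. ]] mid [ 688.2 -157.1   51. ] len 40.0
((np.float64(326.0645881117695), np.float64(244.0)), (np.float64(326.0645881117695), np.float64(308.0))) [[ 669.8 -147.7   51. ]
 [ 705.6 -165.9   51. ]] mid [ 687.7 -156.8   51. ] len 40.2
tri [ 672.  -148.8   44.2]
tri [ 707.1 -166.7   48.2]
```

The gold band measures 40.0 mm when cast at z=51, so the axis is at 35 mm. The centre is (687.1,-158.2) and the axis 153°. I'm centring over it, going down and gripping.

```bash
python3 -m inch '{"travel":[[-2.7,-0.1,-8],[0,0,-12],[0,0,-12],[0,0,-12],[0,0,-10],[0,0,-6],[0,0,-3.5],[0,0,0]],"twist":[0,0,0,0,0,0,0,0]}' 64
python3 -m inch '{"travel":[[0,0,0],[0,0,0],[0,0,0],[0,0,0],[0,0,0],[0,0,0],[0,0,0],[0,0,0]],"twist":[0,0,0,0,0,0,0,0]}' 22 50
python3 spool.py 687 -158 45 S3.pkl
```

```text
time_s: 36.25
position: [686.8, -158.1, -23.0]
eef_rot: [3.141, -0.0, 2.67]
ft_force: [0.7, -0.2, -0.3]
width: 0.747
grip_force: 0.0
time_s: 37.25
position: [687.3, -158.0, -22.3]
eef_rot: [3.141, 0.001, 2.67]
ft_force: [0.3, 2.6, 5.3]
width: 0.353
grip_force: 49.7
[ 687.3 -158.   -22.3] [1.7997e+02 5.0000e-02 1.5297e+02] 30.1 50
red [326. 399.] [44. 67.] (array([ 713.4, -171.5]), array([29.4, 24.7]), 64.1) 1814
red [325. 270.] [73. 78.] (array([ 658.4, -143.7]), array([29.2, 30.2]), 63.0) 5021
gold (287, 291, 77, 103) [324.4 342.2] (array([ 688.1, -158.7]), array([29.8, 49.7]), 63.2) 5972
all (286, 232, 80, 190) [325.5 326.5] (array([ 684.5, -156.9]), array([29.9, 89.5]), 63.2) 13066
```

```bash
python3 -m inch '{"travel":[[0,0,8],[0,0,25],[0,0,35],[0,0,42],[-27,-10,12],[-27,-10,0],[-27,-10,0],[-27,-10,0]],"twist":[0,0,0,0,7.5,7.5,7.5,7.5]}'
python3 -m inch '{"travel":[[-27,-10,0],[-27,-10,0],[-27,-10,0],[-28,-8,0],[0,0,0],[0,0,0],[0,0,0],[0,0,0]],"twist":[7.5,7.5,7.5,7.5,0,0,0,0]}'
python3 spool.py 470 -236 157 S4.pkl
python3 - <<'E'
from h import *
import pickle
v=pickle.load(open("S4.pkl","rb"));save(v,"w9.png",None,1)
c=blob(v,(0,0,170),(180,40,255),proj(v,(404.6,-281.9,10)),600);print("cradle",cv2.boundingRect(c),[rect(v,c,z) for z in(6,32)])
E
```

```text
time_s: 38.3
position: [577.5, -198.5, 98.9]
eef_rot: [-3.141, -0.001, -3.086]
ft_force: [-0.1, -0.9, -1.7]
width: 0.355
grip_force: 49.6
time_s: 39.3
position: [470.1, -235.8, 98.9]
eef_rot: [3.141, -0.0, -2.566]
ft_force: [-0.8, -0.7, -2.2]
width: 0.357
grip_force: 49.8
[ 470.1 -235.8   98.9] [ 1.7998e+02 -1.0000e-02 -1.4703e+02] 30.5 50
red [326. 399.] [44. 67.] (array([ 502.1, -215.1]), array([26.7, 31.6]), 34.1) 1789
red [325. 270.] [73. 78.] (array([ 446.5, -251.6]), array([32.6, 31.7]), 33.0) 5078
gold (287, 284, 77, 110) [327.2 339.3] (array([ 475.2, -232.8]), array([56.8, 32. ]), 33.2) 5959
all (268, 232, 98, 190) [314.1 326. ] (array([ 475. , -237.4]), array([96.6, 39.6]), 33.2) 13220
cradle (287, 54, 66, 136) [(array([ 401.3, -285.6]), array([99.9, 49.2]), 33.7), (array([ 401.2, -285.2]), array([90.5, 44.6]), 33.7)]
```

View pics/w9.png

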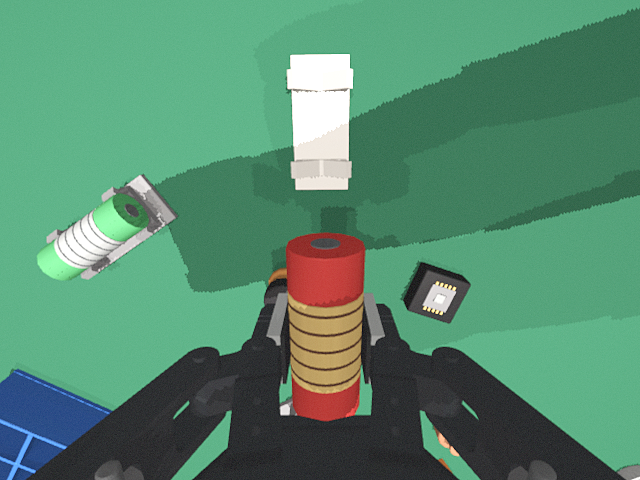

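Wrist view: the empty white cradle is at (320,122), base ends at rows 54 and 189. The held spool's band spans rows 300 to 391 near column 325, and the black carrier and green spool are undisturbed. I'm measuring the spool's position along the grip.

Run:
```python
from h import *
import pickle
v=pickle.load(open("S4.pkl","rb"));p=v["s"]["position"]
col=np.median(v["hsv"][225:430,322:329],axis=1).astype(int)
g=(col[:,0]>=10)&(col[:,0]<=36)&(col[:,1]>50);r=((col[:,0]<10)|(col[:,0]>170))&(col[:,1]>120)
print("gold rows",225+np.where(g)[0].min(),225+np.where(g)[0].max(),"red rows",225+np.where(r)[0].min(),225+np.where(r)[0].max())
z=p[2]+22.3+51
yaw=v["s"]["eef_rot"][2];a=np.array([np.cos(yaw),np.sin(yaw)])
for rows in((225+np.where(g)[0].min(),225+np.where(g)[0].max()+1),(236,417)):
    e=[at(v,(325,q),z)[:2] for q in rows];m=(e[0]+e[1])/2
    print(rows,"len",round(np.linalg.norm(e[0]-e[1]),1),"axial offset of centre from TCP",round(float((m-p[:2])@a),2))
# cradle: saddle / base centre lines
h=v["hsv"];m=cv2.inRange(h,(0,0,150),(180,60,255))
for r in(57,60,75,85,110,130,150,165,175,186):
    c=np.where(m[r,260:380])[0]+260;print(r,c.min(),c.max(),end="; ")
rr=np.where(m[:,315:325].mean(1)>128)[0];print("\nrows",rr[rr<215].min(),rr[rr<215].max())
```

```text
gold rows 232 393 red rows 233 421
(np.int64(232), np.int64(394)) len 70.2 axial offset of centre from TCP 14.77
(236, 417) len 81.1 axial offset of centre from TCP 7.89
57 290 349; 60 290 349; 75 287 352; 85 287 352; 110 292 349; 130 293 348; 150 294 348; 165 291 351; 175 291 351; 186 295 347; 
rows 54 189
```

Run:
```python
from h import *
import pickle
v=pickle.load(open("S4.pkl","rb"));p=v["s"]["position"]
col=np.median(v["hsv"][225:430,322:329],axis=1).astype(int)
print([(225+i,*col[i][:2].tolist()) for i in list(range(5,40,2))+list(range(70,90))+list(range(160,196,3))])
z=p[2]+22.3+51;yaw=v["s"]["eef_rot"][2];a=np.array([np.cos(yaw),np.sin(yaw)])
for r in(255,258,304,308,388,392,395):print(r,round(float((at(v,(325,r),z)[:2]-p[:2])@a),1))
```

```text
[(230, 74, 135), (232, 15, 97), (234, 2, 190), (236, 1, 182), (238, 3, 96), (240, 99, 17), (242, 103, 10), (244, 105, 7), (246, 100, 11), (248, 6, 15), (250, 1, 187), (252, 1, 182), (254, 1, 179), (256, 1, 180), (258, 1, 176), (260, 1, 168), (262, 1, 178), (264, 1, 173), (295, 1, 176), (296, 1, 174), (297, 1, 178), (298, 1, 173), (299, 1, 174), (300, 1, 175), (301, 1, 174), (302, 1, 176), (303, 1, 178), (304, 1, 177), (305, 1, 183), (306, 1, 189), (307, 14, 148), (308, 22, 116), (309, 21, 117), (310, 20, 119), (311, 20, 119), (312, 20, 120), (313, 20, 118), (314, 20, 118), (385, 5, 116), (388, 20, 119), (391, 21, 116), (394, 0, 187), (397, 1, 183), (400, 1, 178), (403, 1, 175), (406, 1, 176), (409, 1, 178), (412, 1, 180), (415, 1, 178), (418, 1, 175)]
255 41.4
258 40.2
304 21.8
308 20.1
388 -17.2
392 -19.3
395 -20.9
```

```bash
python3 -m inch '{"travel":[[-12,-9,-10],[-12,-8,-10],[0,0,0],[0,0,0],[0,0,0],[0,0,0],[0,0,0],[0,0,0]],"twist":[0.7,0,0,0,0,0,0,0]}'
python3 - <<'E'
from h import *
import pickle
A=pickle.load(open("S4.pkl","rb"));B=shot("wrist");s=B["s"];print(np.round(s["position"],1),np.round(np.degrees(s["eef_rot"]),2))
E=[]
for v in(A,B):
    m=cv2.inRange(v["hsv"],(0,0,150),(180,60,255));q=proj(v,(401.3,-285.5,6))
    m[int(q[1])+90:]=0
    c=[k for k in cv2.findContours(m,cv2.RETR_EXTERNAL,cv2.CHAIN_APPROX_NONE)[0] if cv2.pointPolygonTest(k,tuple(map(float,q)),False)>=0][0]
    print(cv2.boundingRect(c),rect(v,c,6))
    k=c[:,0].astype(float);u=k[abs(k[:,0]-q[0])<15]
    E.append([(q[0],u[:,1].min()),(q[0],u[:,1].max()+1)])
for i in(0,1):t=tri(A,E[0][i],B,E[1][i]);print("end tri",np.round(t[0],1),round(t[1],1))
E
```

```text
time_s: 40.35
position: [445.8, -253.0, 79.0]
eef_rot: [3.141, 0.0, -2.554]
ft_force: [-0.3, 0.1, -2.1]
width: 0.358
grip_force: 49.8
[ 445.8 -253.    79. ] [ 179.99    0.   -146.34]
(286, 54, 67, 136) (array([ 401.3, -285.7]), array([100.1,  49.5]), 33.8)
(288, 96, 70, 135) (array([ 401.2, -285.4]), array([99.2, 50.3]), 33.6)
end tri [ 359.9 -312.5    8.3] 0.7
end tri [ 443.6 -257.8    5.5] 0.7
```

```bash
python3 -m inch '{"travel":[[-15,-11,0],[-15,-11,0],[-14.3,-10.4,0],[0,0,-20],[0,0,-25],[0,0,-22],[0,0,-12],[0,0,0]],"twist":[0,0,0,0,0,0,0,0]}'
python3 -m inch '{"travel":[[0,0,-5],[0,0,-5],[0,0,-4],[0,0,-3],[0,0,-3],[0,0,-1.5],[0,0,0],[0,0,0]],"twist":[0,0,0,0,0,0,0,0]}'
```

```text
time_s: 41.4
position: [400.8, -285.3, -0.5]
eef_rot: [3.14, -0.0, -2.555]
ft_force: [-0.3, -0.1, -2.0]
width: 0.361
grip_force: 49.8
time_s: 42.4
position: [401.5, -285.5, -21.4]
eef_rot: [-3.142, 0.0, -2.554]
ft_force: [-0.3, 0.7, -1.5]
width: 0.36
grip_force: 49.9
```

```bash
python3 -m inch '{"travel":[[0,0,-0.5],[0,0,-0.5],[0,0,0],[0,0,0],[0,0,0],[0,0,0],[0,0,0],[0,0,0]],"twist":[0,0,0,0,0,0,0,0]}'
python3 -m inch '{"travel":[[0,0,0],[0,0,0],[0,0,0],[0,0,0],[0,0,0],[0,0,0],[0,0,0],[0,0,0]],"twist":[0,0,0,0,0,0,0,0]}' 62
python3 -m inch '{"travel":[[0,0,5],[0,0,20],[0,0,30],[0,0,30],[17,11,30],[17,12,0],[17,11,0],[17,12,0]],"twist":[0,0,0,0,0,0,0,0]}'
python3 -m inch '{"travel":[[0,0,0],[0,0,0],[0,0,0],[0,0,0],[0,0,0],[0,0,0],[0,0,0],[0,0,0]],"twist":[0,0,0,0,0,0,0,0]}'
python3 spool.py 401.3 -285.5 45 S5.pkl
python3 - <<'E'
from h import *
import pickle
v=pickle.load(open("S5.pkl","rb"));a=np.array([np.cos(np.radians(33.7)),np.sin(np.radians(33.7))]);C=np.array([401.3,-285.5])
u=int(round(proj(v,(*C,50.6))[0]));h=v["hsv"][:,u-3:u+4]
H=np.median(h[:,:,0].astype(int),1);S=np.median(h[:,:,1],1)
r0=int(proj(v,(*C,50.6))[1]);g=(H>=10)&(H<=36)&(S>50);k=np.where(g)[0];k=k[abs(k-r0)<60];print("gold rows",k.min(),k.max(),"col",u)
e=[at(v,(u,q),50.6)[:2] for q in(k.min(),k.max()+1)];print("len",np.linalg.norm(e[0]-e[1]),"axial offset",((e[0]+e[1])/2-C)@a)
t=shot("top")
c=blob(t,(0,120,120),(35,255,255),proj(t,(*C,35)),30);print("top spool",rect(t,c,40))
for n,lo,hi,P,z in(("clamp",(100,110,40),(128,255,255),(538.5,386,84),84),):
    c=blob(t,lo,hi,proj(t,P),60);print(n,rect(t,c,z))
c=blob(t,(45,100,120),(75,255,255),(492,250),60);print("green sp",cv2.minAreaRect(c)[0])
E
```

```text
time_s: 43.4
position: [401.6, -285.6, -21.7]
eef_rot: [-3.141, 0.0, -2.554]
ft_force: [-3.8, 3.4, 7.4]
width: 0.359
grip_force: 50.8
time_s: 44.4
position: [401.5, -285.5, -22.4]
eef_rot: [3.142, 0.0, -2.554]
ft_force: [0.4, 0.3, -0.3]
width: 0.727
grip_force: 0.0
time_s: 45.4
position: [470.1, -239.2, 93.0]
eef_rot: [-3.141, 0.0, -2.554]
ft_force: [-0.1, -0.2, -0.1]
width: 0.727
grip_force: 0.0
time_s: 46.4
position: [469.5, -239.5, 92.5]
eef_rot: [3.142, -0.0, -2.554]
ft_force: [0.3, -0.1, -0.1]
width: 0.727
grip_force: 0.0
[ 469.5 -239.5   92.5] [ 179.99   -0.   -146.34] 62.1 0
red [326. 176.] [29. 43.] (array([ 426.6, -268.3]), array([19.7, 29.5]), 33.7) 1155
red [326.  80.] [35. 47.] (array([ 376.3, -301.7]), array([19.9, 29.8]), 33.7) 1507
gold (302, 96, 47, 67) [325. 129.] (array([ 401.3, -285.2]), array([41.2, 30.3]), 34.1) 2931
all (302, 62, 48, 130) [325.5 126.5] (array([ 401.5, -285.1]), array([80.2, 30.3]), 33.9) 5746
gold rows 96 162 col 325
len 40.738672182576884 axial offset 0.43440337914366195
top spool (array([ 271.1, -293. ]), array([216.9, 718.3]), 50.2)
clamp (array([539.2, 384.9]), array([59.7, 62. ]), 25.6)
green sp (159.9000244140625, 267.800048828125)
```

The spool lies in the white cradle, 0.4 mm off centre, with its band measuring 40.7 mm at the right height. The clamp is unchanged and the gripper is clear. Handing in.

```bash
python3 -c "
from station import *
print(finish_job())"
```

```text
the job is handed in; nothing more can be done
None
```

I handed the job in after about 46 s of robot time: the adapter, carrier and clamp are seated in the stage in the order asked, and the red-ended spool lies in the white cradle about 0.4 mm off centre. I left the black carrier, green-ended spool and look-alikes alone. The hand-in returned no verdict.

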